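Tuck a step flashing under a lapped shingle and hold it pressed flat

TASK

Take the folded aluminium step flashing out of the grey tray and slide it up the little roof with its flange flat on the plywood and its upstand along the side of the timber skylight curb, so that its head goes into the slot under the lapped shingle, without lifting the shingle, until it stops against the batten underneath. Keep hold of the upstand and press the flashing flat down on the plywood with about 10 N, and finish like that, still gripping and pressing, so that it can be nailed. Leave the other things on the bench where they are.

Things in the scene. Friction and masses are not known exactly. Their poses are not given: they have to be found in the camera images.
- flashing_hold (a point): Where to grip the flashing, a loose bright aluminium L 180 mm long, 0.17 kg: centre of the 8 mm thick, 30 mm high hem along the top of its upstand. Axes: x along it from tail to head, y from upstand to the flange's free edge, z up. Head end 135 mm ahead, tail end 45 mm behind, flange's underside 53 mm below, upstand's outer face 4 mm to -y. It lies flange down in the tray.
- flashing_head (a point): Head end of the flashing, bottom outer corner of the fold (flange's underside, upstand's outer face); axes as flashing_hold. Flange 75 mm wide, 3 mm thick; upstand 68 mm high, 3 mm thick below the hem. When fitted, x points up the slope and the outer face is turned to the curb.
- tray: Fixed grey tray, 215 (x) x 130 (y) mm, walls 22 mm high, floor 4 mm thick; origin under its centre, z up.
- deck: Plywood of the fixed roof mock-up, sloping up at 15 degrees away from the robot. Origin on its upper face; x up the slope, y to the left, z square to it. It spans x -150 to 150, y -120 to 110 mm. To the right the timber curb, 70 mm high, has its long face at y = -60, from its corner at x = -15 mm upslope. Starter shingles, 10 mm thick, lie left of y = 30 mm.
- curb_corner (a point): Foot of the curb's lower corner, on the deck's surface; axes as deck. The curb's face runs from here straight up the slope. 90 mm upslope is the lower edge of the 10 mm thick batten that ends the slot: flashing_head comes there when home and tight to the curb. Downslope of the corner nothing stands beside the flashing.
- shingle_butt (a point): Middle of the lower edge, underside, of the lapped shingle (90 mm wide, 10 mm thick; its side stops 20 mm short of the curb): 10 mm above the deck and 80 mm downslope of the batten when down. It hinges on the nails at its head, 115 mm upslope; a weak spring and its weight hold it down (1.5 N here): it must not rise 7 mm. The slot under it, from curb to starter shingles, is 90 mm wide.
- hammer: Loose hammer lying on the front of the bench, 123 x 282 x 27 mm; leave alone.
- tape_measure: Loose yellow tape measure, 38 x 102 x 65 mm, beyond the vice; leave alone.
- c_clamp: Loose steel C-clamp, 153 x 87 x 18 mm, on the front of the bench; leave alone.
- screw_box: Loose green box of screws, 80 x 110 x 28 mm, at the right side; leave alone.

How it is judged (in metres and radians):
On the way, in this order (a step that is already met when the one before it is completed fails the run):
1. the flashing is gripped and lifted clear of the tray (z of flashing_hold in the frame of tray above 0.1 m and contact force between flashing and tray below 0.05 N and contact force between the fingers and flashing above 1 N), for 0.2 s.
2. its head has gone in under the shingle, which lies down (x of flashing_head in the frame of deck above 0.02 m and z of flashing_head in the frame of deck below 0.008 m and y of flashing_head in the frame of deck between -0.065 and -0.044 m and z of shingle_butt in the frame of deck below 0.017 m), for 0.1 s.
At the end, for the whole second after the job is handed in: The flashing's head is within 6 mm of the batten, its upstand within 7 mm of the curb's face and along it (0.06 rad), its flange flat on the deck (3 mm, 0.05 rad) and pressed on it with more than 4 N, still gripped and still; the shingle is down (lower edge within 3.5 mm of its place) (x of flashing_head in the frame of deck above 0.069 m and z of flashing_head in the frame of deck below 0.003 m and y of flashing_head in the frame of deck between -0.064 and -0.053 m and angle between the z axis of flashing_head and the z axis of deck, either way round below 0.05 rad and angle between the x axis of flashing_head and the x axis of deck, either way round below 0.06 rad and contact force between flashing and deck above 4 N and contact force between the fingers and flashing above 2 N and z of shingle_butt in the frame of deck below 0.0135 m and linear speed of flashing below 0.02 m/s); the arm keeps its last pose, push and grip.
It fails at once if the lapped shingle is lifted more than 7 mm at its lower edge (z of shingle_butt in the frame of deck above 0.017 m).
It fails at once if another thing on the bench is moved more than 30 mm (distance of any of hammer, tape_measure, c_clamp, screw_box from where it was at the start of the episode above 0.03 m).
It also fails if it takes over 45 s, if anything falls off the work surface, if the arm or the gripper's body presses on something with over 40 N, if the wrist force passes 120 N, or if a joint passes its speed limit or range.

ROBOT

A 6-joint arm with a two-finger parallel gripper is mounted at the origin on a cart in front of the work surface, level with it; the furniture and walls round the work are solid. World frame = base frame: x ahead of the robot, y to its left, z up, the work surface at z = 0. Lengths are in mm, angles in rad, forces in N, time in s.
With the tool pointing down it reaches from about 275 to 1000 mm from the base axis. Payload 8.4 kg.
Tool frame: the origin (TCP) lies at the very end of the fingers, on their centre line; the grasp point (between the pads) lies r.hold_point_z behind it (r.hold_point_z is the distance from the TCP to the grasp point, in mm); x points along the fingers, z is the direction in which the jaws open and shut, and the axes are right-handed (so a half turn about x gives the same grasp; the last joint's range is limited). The gripper opens to 85 mm and grips with 20 to 120 N. Pads are 22 mm wide; open, the fingers measure 114 mm over their backs; the gripper's body (76 mm by 85 mm) begins 54 mm behind the grasp point. The pads swing forward as they close: fully open they stand 13 mm farther back than shut.
Start: joints at [1.116, 0.353, 1.633, -0, 1.155, -0.002], TCP at [273.427, 562.019, 231.281] pointing down, gripper open.
Joint ranges: [-2.63, 2.63], [-0.92, 2.1], [0.06, 2.66], [-1.3, 4.44], [0, 2.69], [-3.02, 3.02]. Speed limits (rad/s): [2.22, 2.22, 2.79, 3.14, 3.14, 3.14].

INTERFACE

Orientations are given as [roll, pitch, yaw] about the fixed x, y, z axes, in that order (R = Rz(yaw) Ry(pitch) Rx(roll)).
In Python, from rig import r gives the robot as it stands.
- The arm moves only by the tool jog_arm, never from a script. Its argument "series" is a list of rows, each a list of 7 numbers: the turn, a rotation vector about the tool's x, y, z in degrees, then the shift along the tool's x, y, z in cm, then the opening, from 0 (shut) to 1 (fully open). In form: [[wx, wy, wz, tx, ty, tz, fingers], ...]. A call has 1 to 20 rows; each row shifts and turns the commanded pose from where the row before left it, along the tool's axes as they then stand; what a row does not reach is not made up. A row lasts 1/10 s, in which the tool goes at most 50 mm and 8.59 degrees, less where a joint would pass 70% of its speed; a pose out of reach is approached as far as the arm can. A call with a gripper value outside its range is refused whole. The fingers move at their own pace and stop on an object; "force" is the grip in N (left out, the last holds). Time passes only in rows, so rows that do not move let the fingers close. It gives the time, the measured TCP pose, the force and the opening at its end, in the units of the state.
- r.sense(): the state, without advancing time (a new reading comes with each control period).
- r.grab_frame(name): name is "side" or "top" or "wrist"; returns (picture, depth): 420x560x3 uint8, red, green, blue; 420x560 float32, mm along the optical axis (not along the pixel's ray), 0 where there is no reading.
- r.get_calibration(name): a dict with "mtx" (3x3 intrinsics, pixels), "position" and "rotation" of the camera in the world; the wrist camera has in their place "mount" (4x4, takes a point from camera to tool coordinates, whose origin is the TCP and whose axes are the tool frame's). Camera axes: x right, y down, z forward; pixel columns grow to the right and rows downward; lengths in mm; the calibration is good to about 2 mm. A picture is of the moment at which its call begins: read the wrist's pose just before it. get_calibration takes no time and is no camera call.
- r.sign_off(): hands the job in, once; it reports no verdict.
The state is a dict: "clock": time; "qpos": joint angles; "qvel": joint speeds; "joint_efforts": joint torques, N m; "eef_pos": TCP position; "tcp_rot": TCP orientation; "contact_force": force on the tool from outside, world axes, zero at the start; "wrist_torque": the same for the moment, N m; "opening": opening from 0.0 (shut) to 1.0 (fully open).
Only numpy, scipy, OpenCV 4.12 (cv2) and the standard library are available. Lean on these libraries where they do the work, as an engineer would, in place of code of your own. Each camera call takes 0.05 s, during which the arm holds its last target.

## Working session

There is one attempt and no reset: what is moved stays moved. The work goes in short steps, Python scripts to look and compute and a tool call to move; the robot and the scene stay as the last step left them, time stands still between calls to the robot, and variables do not carry over. Pictures are saved under pics/ and viewed, and the job is handed in when it is done.

Besides the shell and the picture viewer there is one more tool, called after "Emit:" in YAML: its name, and indented under it one key for each argument. jog_arm: Moves the arm, as the interface text tells. Its arguments: {"type":"object","properties":{"series":{"type":"array"},"force":{"type":"number"}},"required":["series"]}

```bash
ls; mkdir -p pics; python3 - <<'E'
from rig import r
import cv2,numpy as np
print(r.sense(), r.hold_point_z)
for n in ("top","side","wrist"):
    p,d=r.grab_frame(n); cv2.imwrite(f"pics/{n}0.png",p[:,:,::-1]); np.savez(f"pics/{n}0.npz",p=p,d=d)
    c=r.get_calibration(n); print(n,{k:np.round(v,4).tolist() for k,v in c.items()}, (d>0).mean())
E
```

```text
pics
{'clock': 0.0, 'qpos': array([ 1.11558691e+00,  3.53681952e-01,  1.63419584e+00,  2.27278425e-05,
        1.15520029e+00, -2.38740174e-03]), 'qvel': array([ 0.00164079,  0.00094864,  0.0006534 , -0.00073515,  0.00096453,
        0.0017046 ]), 'joint_efforts': array([-2.77285362e-03, -6.05238175e+01, -3.42067122e+01, -3.59057103e-04,
        9.32371389e-03, -6.91406132e-07]), 'eef_pos': array([273.20054292, 561.55383418, 230.51417824]), 'tcp_rot': array([ 3.12521725,  1.56931075, -2.04000294]), 'contact_force': array([ 0.16120459, -0.65451418, -0.10467228]), 'wrist_torque': array([-0.04764239, -0.04551695, -0.00754049]), 'opening': 0.9997694535884305} 18.700000000000003
top {'mtx': [[392.1619, 0.0, 278.0959], [0.0, 392.1619, 212.9866], [0.0, 0.0, 1.0]], 'position': [348.5346, -60.3953, 999.9044], 'rotation': [-2.9411, 0.0007, -1.5846]} 0.9961011904761905
side {'mtx': [[536.4143, 0.0, 273.4332], [0.0, 536.4143, 218.771], [0.0, 0.0, 1.0]], 'position': [1190.8063, 191.0322, 1177.8596], 'rotation': [-2.5656, 0.0022, 1.9114]} 0.9958928571428571
wrist {'mtx': [[318.336, 0.0, 280.3056], [0.0, 318.336, 206.6839], [0.0, 0.0, 1.0]], 'mount': [[0.0001, -0.3033, 0.9529, -142.2386], [0.0016, -0.9529, -0.3033, 78.4343], [1.0, 0.0015, 0.0004, -0.5851], [0.0, 0.0, 0.0, 1.0]]} 0.995969387755102
```

View pics/top0.png

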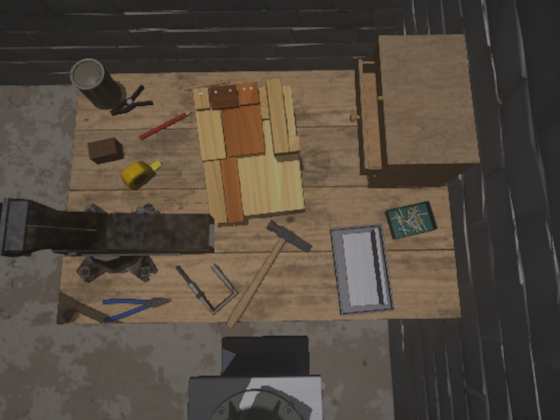

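View pics/side0.png

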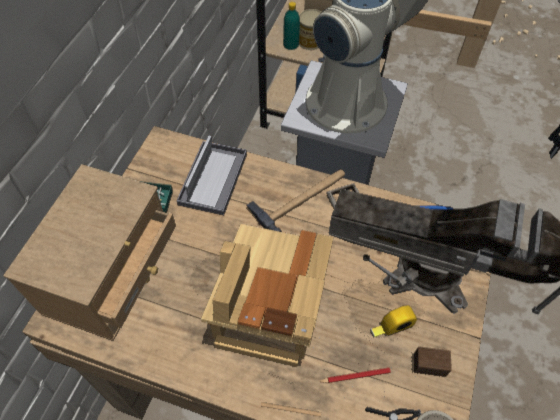

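View pics/wrist0.png

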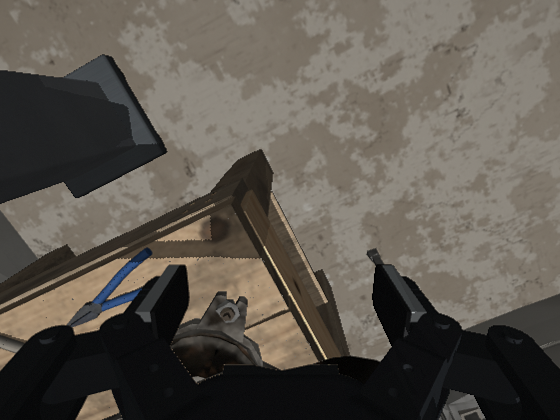

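```bash
cat > h.py <<'E'
import numpy as np,cv2
from scipy.spatial.transform import Rotation as Ro
from rig import r
def RPY(a): return Ro.from_euler('xyz',a)
def cam(n,s=None):
    c=r.get_calibration(n)
    if n!="wrist": return np.array(c['mtx']),RPY(c['rotation']).as_matrix(),np.array(c['position'])
    T=np.array(c['mount']); Rt=RPY(s['tcp_rot']).as_matrix()
    return np.array(c['mtx']),Rt@T[:3,:3],Rt@T[:3,3]+s['eef_pos']
def cloud(d,K,R,t):
    v,u=np.mgrid[0:d.shape[0],0:d.shape[1]]
    P=np.stack([(u-K[0,2])/K[0,0]*d,(v-K[1,2])/K[1,1]*d,d],-1)
    return P@R.T+t
def proj(X,K,R,t):
    p=(np.atleast_2d(X)-t)@R; return (p[:,:2]/p[:,2:])*[K[0,0],K[1,1]]+K[:2,2]
E
python3 - <<'E'
from h import *
for n in("top","side"):
    z=np.load(f"pics/{n}0.npz"); C=cloud(z['d'],*cam(n)); np.save(f"pics/{n}0c.npy",C)
    pts={"top":[(145,200),(360,270),(377,260),(337,270),(383,265),(240,130),(280,185),(232,190),(210,130),(280,120),(408,220)],"side":[(215,180),(205,155),(235,280),(260,245),(300,250),(265,290),(320,300)]}[n]
    for u,v in pts: print(n,(u,v),z['p'][v,u],np.round(C[v,u],1))
p=cv2.imread("pics/top0.png")
a=cv2.resize(p[75:230,180:320],None,fx=4,fy=3.8,interpolation=2);cv2.imwrite("pics/t_roof.png",a)
a=cv2.resize(p[215:325,320:450],None,fx=5,fy=5,interpolation=2);cv2.imwrite("pics/t_tray.png",a)
p=cv2.imread("pics/side0.png")
a=cv2.resize(p[130:345,150:340],None,fx=2.7,fy=2.7,interpolation=2);cv2.imwrite("pics/s_crop.png",a)
E
```

```text
top (145, 200) [116  95  73] [591.1 285.4   0.8]
top (360, 270) [144 143 148] [ 401.5 -266.     6.6]
top (377, 260) [53 50 49] [ 421.9 -297.5   57.4]
top (337, 270) [102  99 102] [ 401.4 -205.9   23.2]
top (383, 265) [ 98  96 100] [ 413.4 -325.7    2.5]
top (240, 130) [124  78  43] [725.1  24.7 134.1]
top (280, 185) [160 146 100] [605.2 -67.9  78.4]
top (232, 190) [124  79  44] [592.8  48.1  83.9]
top (210, 130) [158 132  88] [725.3  95.  136. ]
top (280, 120) [146 118  78] [726.5 -69.3 182.8]
top (408, 220) [114 107  95] [ 526.9 -396.     8.6]
side (215, 180) [187 187 192] [ 405.7 -260.1    2.2]
side (205, 155) [67 66 67] [ 367.8 -300.8   49.3]
side (235, 280) [187 155 104] [754.9 -48.9 192.9]
side (260, 245) [223 191 134] [598.5 -55.3  77.5]
side (300, 250) [152  95  52] [586.5  40.   89.5]
side (265, 290) [148  93  50] [730.2   6.2 135.4]
side (320, 300) [156 131  99] [712.3 123.4 133.3]
```

View pics/t_roof.png

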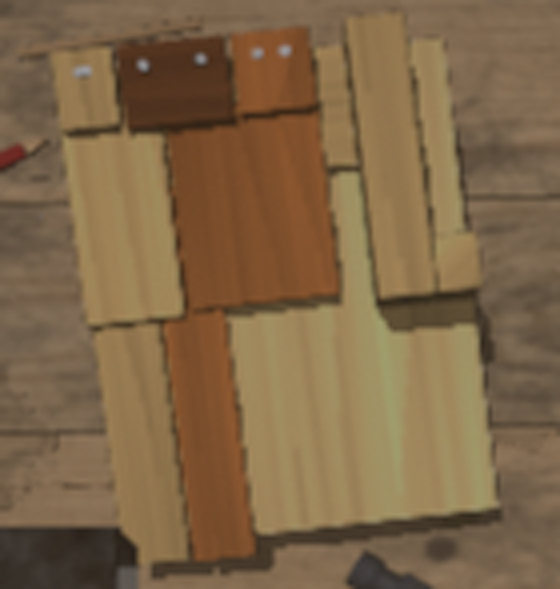

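View pics/t_tray.png

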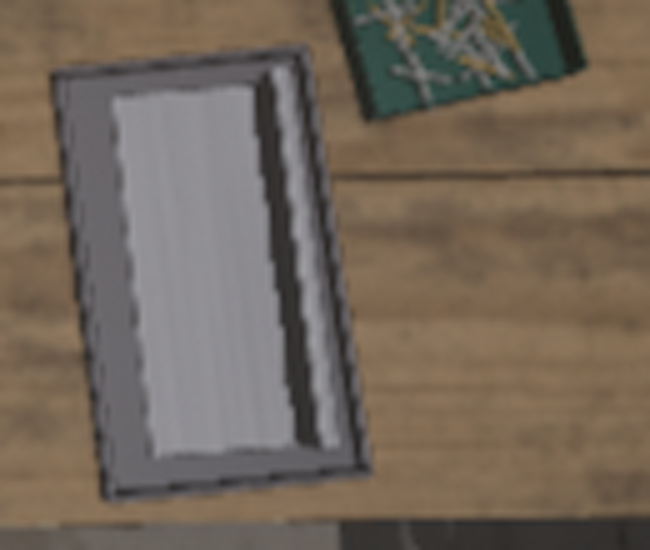

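View pics/s_crop.png

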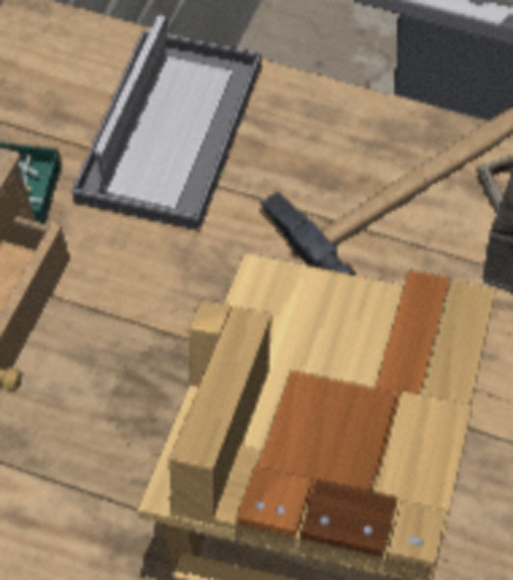

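```bash
cat > m1.py <<'E'
from h import *
z=np.load("pics/top0.npz"); C=np.load("pics/top0c.npy")
zs=np.load("pics/side0.npz"); CS=np.load("pics/side0c.npy")
def fit(P):
    m=np.median(P,0)
    for i in range(5):
        n=np.linalg.svd(P-P.mean(0),full_matrices=False)[2][2]; n*=np.sign(n[2])
        e=(P-P.mean(0))@n; P=P[abs(e)<2.5*e.std()+.3]
    return P.mean(0),n,e.std()
m,n,s=fit(C[168:198,246:290].reshape(-1,3)); print("top deck",m,n,s,np.degrees(np.arccos(n[2])),np.degrees(np.arctan2(-n[1],-n[0])))
ms,ns,s=fit(CS[240:262,255:290].reshape(-1,3)); print("side deck",ms,ns,s,np.degrees(np.arccos(ns[2])),'side mean above top plane',(ms-m)@n)
yaw=np.arctan2(-n[1],-n[0])
# heights
for nm,CC in(("top",C),("side",CS)):
    h=(CC-m)@n
    im=np.clip(h*2+60,0,255).astype(np.uint8)
    sel=im[75:230,180:320] if nm=="top" else im[215:345,190:340]
    cv2.imwrite(f"pics/h_{nm}.png",cv2.applyColorMap(cv2.resize(sel,None,fx=4,fy=3.8,interpolation=0),cv2.COLORMAP_JET))
    # curb top mask
    k=(abs(h-70)<5)&(CC[...,0]>550)&(CC[...,0]<900)&(abs(CC[...,1])<150)
    k=cv2.morphologyEx(k.astype(np.uint8),cv2.MORPH_OPEN,np.ones((3,3)))
    nn,l,st,ce=cv2.connectedComponentsWithStats(k); i=1+np.argmax(st[1:,4]); 
    P=CC[l==i]; print(nm,"curb",st[i],np.median((P-m)@n))
    q=cv2.minAreaRect(P[:,:2].astype(np.float32)); print(q, np.round(cv2.boxPoints(q),1).tolist())
    k=(CC[...,2]>60)&(CC[...,2]<82)&(CC[...,0]>300)&(CC[...,0]<520)&(CC[...,1]<-240)&(CC[...,1]>-340)
    P=CC[k]; print(nm,"hem",k.sum(),np.median(P,0)); q=cv2.minAreaRect(P[:,:2].astype(np.float32)); print(q,np.round(cv2.boxPoints(q),1).tolist())
    k=(CC[...,0]>300)&(CC[...,0]<520)&(CC[...,1]<-200)&(CC[...,1]>-290)&(CC[...,2]<14)&(CC[...,2]>3)
print(np.degrees(yaw))
E
python3 m1.py
```

```text
top deck [610.52512768 -37.69424957  83.24110075] [ 0.96089467 -0.01146977  0.27667649] 20.970133960148083 73.93805327099632 179.31611835220497
side deck [604.1828939  -23.07800136  79.76843697] [-0.26458501 -0.02595204  0.9640131 ] 1.6451837817314943 15.417747152138324 side mean above top plane -7.22266805564638
top curb [201 149 109   9 542] 69.85195494844584
((673.4935302734375, -16.8653564453125), (45.514739990234375, 267.7176208496094), 7.4911603927612305) [[633.5, 112.9000015258789], [668.4000244140625, -152.5], [713.5, -146.60000610351562], [678.5999755859375, 118.80000305175781]]
top hem 354 [ 406.80831149 -301.50736453   71.49021695]
((408.9457092285156, -302.2908935546875), (178.91212463378906, 9.430855751037598), 3.4110138416290283) [[319.3999938964844, -302.8999938964844], [319.8999938964844, -312.29998779296875], [498.5, -301.70001220703125], [498.0, -292.29998779296875]]
side curb [275 271  15   7  48] 69.94795740096733
((673.857666015625, 25.662185668945312), (34.130897521972656, 8.109151840209961), 89.27413177490234) [[669.5999755859375, 8.600000381469727], [677.7000122070312, 8.5], [678.0999755859375, 42.70000076293945], [670.0, 42.79999923706055]]
side hem 259 [ 416.20542575 -299.63949899   71.12582737]
((405.6981201171875, -300.9344482421875), (181.56689453125, 11.572625160217285), 3.046353816986084) [[314.70001220703125, -300.0], [315.3999938964844, -311.5], [496.70001220703125, -301.8999938964844], [496.0, -290.29998779296875]]
179.31611835220497
```

```bash
python3 - <<'E'
from h import *
C=np.load("pics/top0c.npy")
print(np.round(C[168:198:6,246:290:8,2]))
print(np.round(C[168:198:6,246:290:8,0]))
E
```

```text
[[91. 89. 89. 89. 87. 85.]
 [86. 87. 85. 86. 84. 83.]
 [84. 85. 81. 80. 79. 80.]
 [80. 80. 77. 78. 78. 77.]
 [80. 76. 75. 72. 72. 72.]]
[[646. 646. 645. 645. 646. 646.]
 [632. 631. 632. 631. 631. 631.]
 [617. 617. 618. 618. 618. 617.]
 [604. 603. 604. 603. 603. 603.]
 [588. 589. 589. 590. 589. 589.]]
```

```bash
sed -i 's/    m=np.median(P,0)/    P=P[P[:,2]<400]; m=np.median(P,0); P=P[np.linalg.norm(P-m,axis=1)<120]/' m1.py; python3 m1.py
```

```text
top deck [611.51983415 -37.58431578  79.74394185] [-0.260322   -0.02749294  0.96513035] 1.6105610109639643 15.175099204461972 6.028731658782297
side deck [604.1828939  -23.07800136  79.76843697] [-0.26458501 -0.02595204  0.9640131 ] 1.6451837817314943 15.417747152138324 side mean above top plane 1.5347867877962422
top curb [ 267   78   34   75 1296] 69.69564872369658
((739.03271484375, -76.99172973632812), (159.91502380371094, 59.73699951171875), 6.056881904602051) [[656.4000244140625, -55.70000076293945], [662.7000122070312, -115.0999984741211], [821.7000122070312, -98.30000305175781], [815.4000244140625, -38.900001525878906]]
top hem 354 [ 406.80831149 -301.50736453   71.49021695]
((408.9457092285156, -302.2908935546875), (178.91212463378906, 9.430855751037598), 3.4110138416290283) [[319.3999938964844, -302.8999938964844], [319.8999938964844, -312.29998779296875], [498.5, -301.70001220703125], [498.0, -292.29998779296875]]
side curb [ 213  241   37   63 1141] 70.8487547375858
((735.358154296875, -73.25041198730469), (164.4479217529297, 60.06584930419922), 9.760903358459473) [[649.2000122070312, -57.599998474121094], [659.4000244140625, -116.80000305175781], [821.5, -88.9000015258789], [811.2999877929688, -29.700000762939453]]
side hem 259 [ 416.20542575 -299.63949899   71.12582737]
((405.6981201171875, -300.9344482421875), (181.56689453125, 11.572625160217285), 3.046353816986084) [[314.70001220703125, -300.0], [315.3999938964844, -311.5], [496.70001220703125, -301.8999938964844], [496.0, -290.29998779296875]]
6.028731658782297
```

View pics/h_top.png

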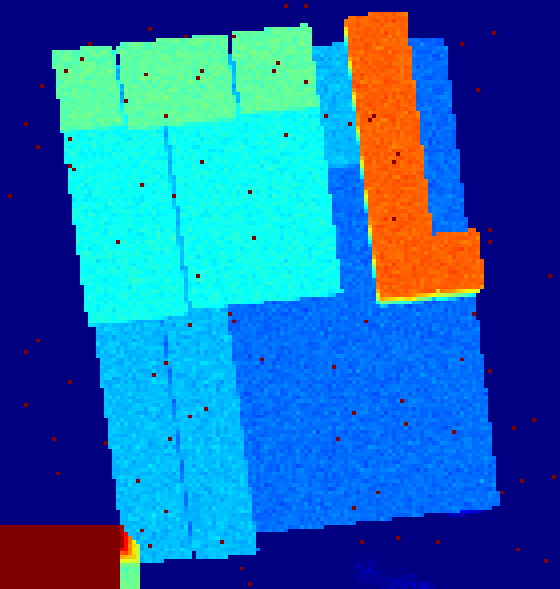

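```bash
cat > m2.py <<'E'
from m1 import *
print("=====")
def frame(yaw,m): # deck frame axes
    R=Ro.from_euler('ZY',[yaw,-np.radians(15)]).as_matrix(); return R
def edgepts(mask,axis):
    pts=[]
    return pts
for nm,CC,mm in(("top",C,m),("side",CS,ms)):
    K,Rc,t=cam(nm)
    yaw=np.radians(6.0)
    for it in range(4):
        R=frame(yaw,mm)
        L=(CC-mm)@R
        k=(abs(L[...,2]-70)<5)&(CC[...,0]>550)&(CC[...,0]<900)&(abs(CC[...,1])<150)
        k=cv2.morphologyEx(k.astype(np.uint8),cv2.MORPH_CLOSE,np.ones((3,3)))
        k=cv2.morphologyEx(k,cv2.MORPH_OPEN,np.ones((3,3)))
        nn,l,st,ce=cv2.connectedComponentsWithStats(k); i=1+np.argmax(st[1:,4])
        cs,_=cv2.findContours((l==i).astype(np.uint8),cv2.RETR_EXTERNAL,cv2.CHAIN_APPROX_NONE)
        c=max(cs,key=len)[:,0].astype(float)
        # push contour outward half px: subtract
        # to deck plane h=70
        d=np.c_[(c-K[:2,2])/K[0,0],np.ones(len(c))]@Rc.T
        n=R[:,2]; s=((mm+70*n-t)@n)/(d@n); X=t+d*s[:,None]; Q=(X-mm)@R
        ymax=np.percentile(Q[:,1],95); xmin=np.percentile(Q[:,0],3)
        f=Q[(Q[:,1]>ymax-8)&(Q[:,0]>xmin+12)&(Q[:,0]<Q[:,0].max()-12)]
        # take robust line
        vx,vy,x0,y0=cv2.fitLine(f[:,:2].astype(np.float32),cv2.DIST_HUBER,0,.01,.01).ravel()
        yaw+=np.arctan(vy/vx)
    yl=f[:,1].mean(); lo=Q[(Q[:,0]<xmin+6)&(Q[:,1]<yl-10)&(Q[:,1]>yl-35)]
    hp=s.mean()/K[0,0]/2
    print(nm,"yaw",np.degrees(yaw),"face y",yl,f[:,1].std(),"low x",lo[:,0].mean(),lo[:,0].std(),"half px",hp)
    corner=mm+R@[lo[:,0].mean()-hp,yl+hp,0]
    print("corner world",corner, "deck n0:",mm@R[:,2])
    # deck edge & shingle
    for (nm2,lo_,hi_,a,b,cc,dd) in(("deckplane",-4,4,-90,-20,-40,20),):
        kk=(L[...,0]>-60)&(L[...,0]<30)&(L[...,1]>-40)&(L[...,1]<20)&(abs(L[...,2])<6); print("deck resid",np.median(L[...,2][kk]),kk.sum())
E
python3 m2.py|sed -n '/===/,$p'
```

```text
=====
top yaw 6.161730964491006 face y -23.95202364678551 0.6275215277038972 low x 63.502070424700264 0.5889722109360938 half px 1.1176458598456815
corner world [673.88137226 -53.81889416  95.89021904] deck n0: -79.28777900707063
deck resid -0.05380718463646271 906
side yaw 5.903149924977172 face y -37.14829526355359 0.6018145940916463 low x 68.09797491494463 0.7837367092491271 half px 1.0402347523512356
corner world [672.32583259 -52.33288058  97.12425725] deck n0: -77.88011021773562
deck resid 3.864726037985251e-05 684
```

```bash
cat >> h.py <<'E'
corner=np.array([673.1,-53.1,96.5]); DR=Ro.from_euler('ZY',[np.radians(6.0),-np.radians(15)]).as_matrix()
def toolR(x,z): 
    x=np.array(x)/np.linalg.norm(x); z=np.array(z)/np.linalg.norm(z); return np.c_[x,np.cross(z,x),z]
def delta(s,p,R):
    R0=RPY(s['tcp_rot']).as_matrix()
    w=np.degrees(Ro.from_matrix(R0.T@R).as_rotvec()); t=R0.T@(np.array(p)-s['eef_pos'])/10; t2=R.T@(np.array(p)-s['eef_pos'])/10
    print("turn",np.round(w,2),"shift cm in present axes",np.round(t,2),"in target axes",np.round(t2,2))
E
python3 - <<'E'
from h import *
s=r.sense(); R0=RPY(s['tcp_rot']).as_matrix(); print(np.round(R0,3))
C=np.load("pics/top0c.npy").reshape(-1,3); C=np.r_[C,np.load("pics/side0c.npy").reshape(-1,3)]
for y in range(-450,700,50):
    k=(abs(C[:,1]-y)<25)&(C[:,0]>150)&(C[:,0]<600)&(C[:,2]<500); 
    if k.sum(): print(y,[ (x,round(np.percentile(C[k&(abs(C[:,0]-x)<50)][:,2],97)) ) for x in(250,350,450,550) if (k&(abs(C[:,0]-x)<50)).sum()>5])
yaw=np.radians(3.2); fx=np.array([np.cos(yaw),np.sin(yaw),0]); fy=np.array([-np.sin(yaw),np.cos(yaw),0])
for sg in(1,-1):
    R=toolR([0,0,-1],sg*fy); hold=np.array([362.4,-304.1,57]); delta(s,hold+[0,0,150],R)
E
```

```text
[[-0.    -0.899  0.437]
 [-0.001  0.437  0.899]
 [-1.     0.    -0.001]]
-450 [(250, 4), (350, 5), (450, 5), (550, 27)]
-400 [(250, 4), (350, 5), (450, 23), (550, 17)]
-350 [(250, 4), (350, 23), (450, 25), (550, 26)]
-300 [(250, 22), (350, 74), (450, 74), (550, 22)]
-250 [(250, 24), (350, 12), (450, 12), (550, 21)]
-200 [(250, 21), (350, 23), (450, 22), (550, 19)]
-150 [(250, 4), (350, 4), (450, 20), (550, 5)]
-100 [(250, 4), (350, 5), (450, 27), (550, 76)]
-50 [(250, 4), (350, 5), (450, 24), (550, 77)]
0 [(250, 4), (350, 21), (450, 17), (550, 78)]
50 [(250, 20), (350, 19), (450, 4), (550, 90)]
100 [(250, 4), (350, 18), (450, 172), (550, 170)]
150 [(250, 3), (350, 17), (450, 176), (550, 175)]
200 [(250, 4), (350, 8), (450, 180), (550, 178)]
250 [(250, 3), (350, 14), (450, 184), (550, 183)]
300 [(250, 9), (350, 14), (450, 200), (550, 197)]
350 [(250, 13), (350, 12), (450, 236), (550, 230)]
400 [(250, 3), (350, 15), (450, 271), (550, 269)]
450 [(250, 3), (350, 3), (450, 272), (550, 271)]
500 [(250, 326), (350, 3), (450, 267), (550, 266)]
550 [(250, -188), (450, 264), (550, 263)]
600 [(250, -771), (450, 63), (550, 180)]
650 [(250, -772), (450, 54)]
turn [-2.914e+01 -6.000e-02 -2.000e-02] shift cm in present axes [  2.45 -45.89 -73.95] in target axes [  2.37  -4.07 -86.94]
turn [ 1.5086e+02 -2.0000e-02  8.0000e-02] shift cm in present axes [  2.45 -45.89 -73.95] in target axes [ 2.37  4.07 86.94]
```

Emit:
jog_arm:
  series:
    - [-7.28,0,0,-2.5,0,0,0.6]
    - [-7.28,0,0,-2.5,0,0,0.6]
    - [-7.28,0,0,-2.5,0,0,0.6]
    - [-7.28,0,0,-2.5,0,0,0.6]
    - [0,0,0,0,-1.2,-4.8,0.6]
    - [0,0,0,0,-1.2,-4.8,0.6]
    - [0,0,0,0,-1.2,-4.8,0.6]
    - [0,0,0,0,-1.2,-4.8,0.6]
    - [0,0,0,0,-1.2,-4.8,0.6]
    - [0,0,0,0,-1.2,-4.8,0.6]
    - [0,0,0,0,-1.2,-4.8,0.6]
    - [0,0,0,0,-1.2,-4.8,0.6]
    - [0,0,0,0,-1.2,-4.8,0.6]
    - [0,0,0,0,0.75,-4.8,0.6]
    - [0,0,0,0,0.75,-4.8,0.6]
    - [0,0,0,0,0.75,-4.8,0.6]
    - [0,0,0,0,0.75,-4.8,0.6]
    - [0,0,0,0,0.75,-4.8,0.6]
    - [0,0,0,0,0.75,-4.8,0.6]
    - [0,0,0,0,0.75,-4.8,0.6]

```text
clock: 2.15
eef_pos: [370.6, -203.7, 331.4]
tcp_rot: [-1.852, 1.57, -0.226]
contact_force: [2.0, 0.4, 0.0]
opening: 0.601
```

```bash
cat > g.py <<'E'
from h import *
yaw=np.radians(3.2); fx=np.array([np.cos(yaw),np.sin(yaw),0]); fy=np.array([-np.sin(yaw),np.cos(yaw),0])
G=toolR([0,0,-1],fy); hold=np.array([362.4,-304.1,57])
E
python3 - <<'E'
from g import *
s=r.sense(); print(s['clock'],s['eef_pos'],s['opening'],s['contact_force']); delta(s,hold+[0,0,140],G)
E
```

```text
2.15 [ 370.60446627 -203.65612312  331.43292866] 0.6006249254722431 [1.98522053 0.40796404 0.03803701]
turn [-0.04 -0.01  0.04] shift cm in present axes [13.44  1.38 -9.98] in target axes [13.44  1.38 -9.98]
```

Emit:
jog_arm:
  series:
    - [0,0,0,3.3,0.35,-2.5,0.6]
    - [0,0,0,3.3,0.35,-2.5,0.6]
    - [0,0,0,3.3,0.35,-2.5,0.6]
    - [0,0,0,3.3,0.35,-2.5,0.6]
    - [0,0,0,0,0,0,0.6]
    - [0,0,0,0,0,0,0.6]

```text
clock: 2.75
eef_pos: [362.4, -302.2, 198.8]
tcp_rot: [0.727, 1.569, 2.352]
contact_force: [0.7, -0.4, 1.4]
opening: 0.604
```

```bash
python3 - <<'E'
from g import *
s=r.sense(); p,d=r.grab_frame("wrist"); cv2.imwrite("pics/w1.png",p[:,:,::-1]); np.savez("pics/w1.npz",p=p,d=d,**{k:s[k] for k in('eef_pos','tcp_rot')})
print(s['eef_pos'])
C=cloud(d,*cam("wrist",s))
k=(C[...,2]>62)&(C[...,2]<80)&(C[...,0]>300)&(C[...,0]<520)&(C[...,1]<-260)&(C[...,1]>-340)&(d>0)
nn,l,st,ce=cv2.connectedComponentsWithStats(k.astype(np.uint8)); i=1+np.argmax(st[1:,4]);print(st[i])
P=C[l==i]; q=cv2.minAreaRect(P[:,:2].astype(np.float32)); print(q,np.round(cv2.boxPoints(q),1).tolist(),np.median(P,0))
vx,vy,x0,y0=cv2.fitLine(P[:,:2].astype(np.float32),cv2.DIST_HUBER,0,.01,.01).ravel(); print(np.degrees(np.arctan(vy/vx)),x0,y0)
delta(s,hold-[0,0,18.7],G)
E
```

```text
[ 362.42622431 -302.17621361  198.7542336 ]
[ 273  144   11  182 1569]
((405.1440734863281, -300.9891357421875), (179.68170166015625, 8.004974365234375), 3.7006523609161377) [[315.20001220703125, -302.79998779296875], [315.70001220703125, -310.79998779296875], [495.1000061035156, -299.20001220703125], [494.5, -291.20001220703125]] [ 394.44034319 -301.68550567   71.69664863]
3.6797402 396.95734 -301.50775
turn [-0.1   0.1  -0.09] shift cm in present axes [ 1.605e+01 -1.000e-02 -2.200e-01] in target axes [ 1.605e+01  1.000e-02 -1.900e-01]
```

View pics/w1.png

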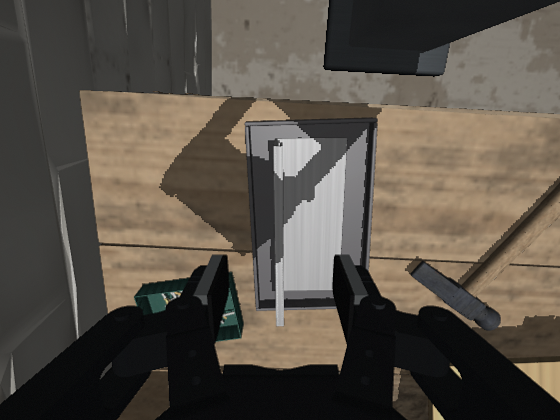

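Emit:
jog_arm:
  series:
    - [-0.5,0,0,3.5,0.22,-0.16,0.6]
    - [0,0,0,4,0,0,0.6]
    - [0,0,0,4,0,0,0.6]
    - [0,0,0,2.5,0,0,0.6]
    - [0,0,0,1.5,0,0,0.6]
    - [0,0,0,0.55,0,0,0.6]
    - [0,0,0,0,0,0,0.6]

```text
clock: 3.5
eef_pos: [361.6, -303.9, 39.5]
tcp_rot: [-2.263, 1.57, -0.627]
contact_force: [0.8, 0.6, 0.5]
opening: 0.599
```

```bash
python3 - <<'E'
from g import *
s=r.sense();print(s['eef_pos'],s['contact_force']); p,d=r.grab_frame("wrist"); cv2.imwrite("pics/w2.png",p[:,:,::-1])
K,R,t=cam("wrist",s); print(np.round(RPY(s['tcp_rot']).as_matrix(),3))
E
```

```text
[ 361.5849484  -303.89579827   39.46754531] [0.76356163 0.56592828 0.50124123]
[[ 0.001 -0.998 -0.065]
 [-0.    -0.065  0.998]
 [-1.    -0.001 -0.001]]
```

View pics/w2.png

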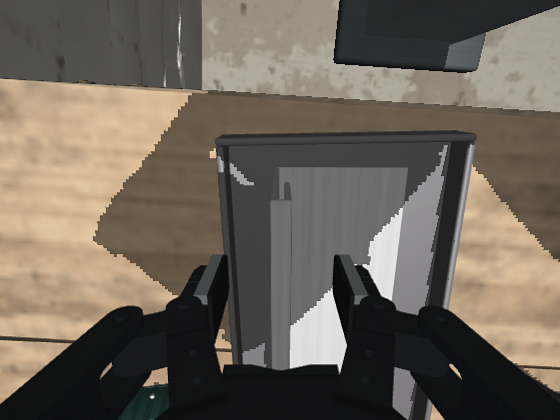

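Emit:
jog_arm:
  series:
    - [0,0,0,0.15,0.1,0,0.3]
    - [0,0,0,0,0,0,0]
    - [0,0,0,0,0,0,0]
    - [0,0,0,0,0,0,0]
    - [0,0,0,0,0,0,0]
    - [0,0,0,0,0,0,0]
    - [0,0,0,0,0,0,0]
    - [0,0,0,0,0,0,0]
    - [0,0,0,0,0,0,0]
    - [0,0,0,0,0,0,0]
  force: 80

```text
clock: 4.55
eef_pos: [360.1, -304.3, 38.1]
tcp_rot: [-2.047, 1.57, -0.412]
contact_force: [-1.4, 1.5, 8.3]
opening: 0.081
```

```bash
python3 - <<'E'
from g import *
s=r.sense();print(s['eef_pos'],s['contact_force'],s['wrist_torque'],s['opening'])
E
```

```text
[ 360.12892952 -304.27410898   38.06626518] [-1.36549067  1.51420212  8.3371268 ] [ 0.45651878  0.13168127 -0.07303199] 0.08083687912442743
```

Emit:
jog_arm:
  series:
    - [0,0,0,-0.5,0,0,0]
    - [0,0,0,-1.5,0,0,0]
    - [0,0,0,-2.5,0,0,0]
    - [0,0,0,-3,0,0,0]
    - [0,0,0,-3,0,0,0]
    - [0,0,0,-3,0,0,0]
    - [0,0,0,-2,0,0,0]
    - [0,0,0,-1,0,0,0]
    - [0,0,0,0,0,0,0]
    - [0,0,0,0,0,0,0]
    - [0,0,0,0,0,0,0]
    - [0,0,0,0,0,0,0]

```text
clock: 5.75
eef_pos: [359.4, -303.7, 201.2]
tcp_rot: [0.816, 1.569, 2.451]
contact_force: [0.7, 0.0, -1.1]
opening: 0.081
```

```bash
cat >> h.py <<'E'
TR=toolR(-DR[:,2],DR[:,1])
def tgt(hx,hy,hz): # head pose in corner frame -> TCP
    return corner+DR@np.array([hx-135,hy+4,hz+53-18.7])
E
python3 - <<'E'
from g import *
s=r.sense();print(s['eef_pos'],s['contact_force'],s['wrist_torque'],s['opening'])
p,d=r.grab_frame("wrist"); cv2.imwrite("pics/w3.png",p[:,:,::-1]); np.savez("pics/w3.npz",p=p,d=d)
p,d2=r.grab_frame("side"); cv2.imwrite("pics/s3.png",p[:,:,::-1]); np.savez("pics/s3.npz",p=p,d=d2)
delta(s,tgt(-45,3,30),TR); print(tgt(-45,3,30),tgt(90,0,0))
E
```

```text
[ 359.35958614 -303.73776114  201.19896201] [ 0.65111338  0.02386396 -1.12052028] [-0.0085027   0.09120577 -0.00426045] 0.08118660004416427
turn [ -2.32  -0.22 -15.08] shift cm in present axes [  8.93 -13.87  22.91] in target axes [ 12.44 -11.96  22.35]
[482.90321409 -66.05192978 112.02160251] [620.62447748 -54.59336655 117.98439881]
```

View pics/w3.png

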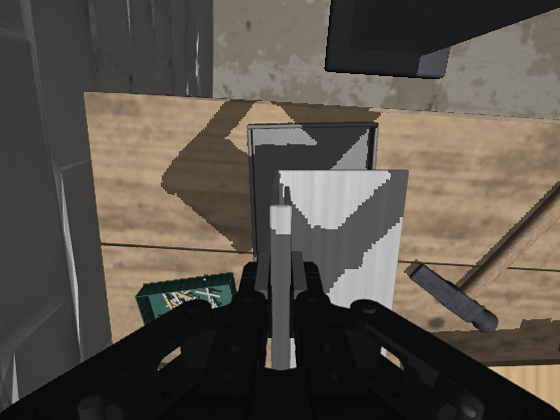

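View pics/s3.png

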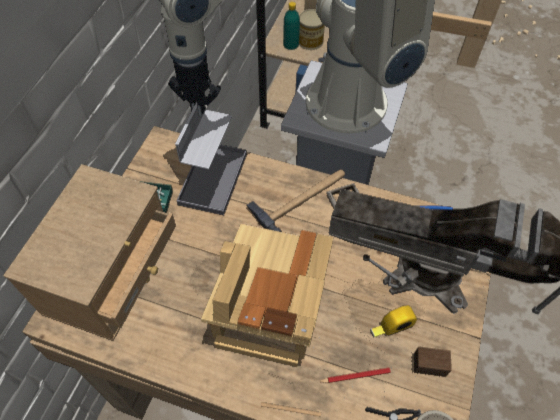

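```bash
cat > fl.py <<'E'
from h import *
def flange(d):
    """flange plane in tool frame from wrist depth"""
    T=np.array(r.get_calibration("wrist")['mount']); K=np.array(r.get_calibration("wrist")['mtx'])
    P=cloud(d,K,T[:3,:3],T[:3,3])
    Q=P[180:250,305:380].reshape(-1,3); 
    Q=Q[np.abs(Q[:,0]-np.median(Q[:,0]))<12]
    for i in range(4):
        A=np.c_[Q[:,1:],np.ones(len(Q))]; c,*_=np.linalg.lstsq(A,Q[:,0],rcond=None); e=Q[:,0]-A@c; Q=Q[abs(e)<2.5*e.std()]
    print("flange top x=%.2f at origin, slopes dy,dz deg"%c[2],np.degrees(np.arctan(c[:2])),"std",e.std(),len(Q))
    # region of flange pts
    k=(abs(P[...,0]-(P[...,1:]@c[:2]+c[2]))<4)&(d>0)
    nn,l,st,ce=cv2.connectedComponentsWithStats(k.astype(np.uint8)); i=l[220,340]; F=P[l==i]
    print("tail y (max tool y)",np.percentile(F[:,1],99.5),"z range",np.percentile(F[:,2],[.5,99.5]),"n",len(F))
    F2=F[(F[:,1]<48)&(F[:,1]>-20)&(F[:,2]>20)]
    return P
if __name__=="__main__":
    d=np.load("pics/w3.npz")['d']; P=flange(d)
    # hem: pts near x from hem top
    k=(P[...,0]<-27)&(P[...,0]>-42)&(P[...,1]>24)&(P[...,1]<60)&(abs(P[...,2])<10)&(d>0); H=P[k]; print("hem top",len(H),H.min(0),H.max(0),np.median(H,0))
    hs=cv2.fitLine(H[:,1:].astype(np.float32),cv2.DIST_HUBER,0,.01,.01).ravel(); print(hs, np.degrees(np.arctan(hs[1]/hs[0])), 'top slope',np.degrees(np.arctan(np.polyfit(H[:,1],H[:,0],1)[0])))
E
python3 fl.py
```

```text
flange top x=31.43 at origin, slopes dy,dz deg [-0.11175948  0.01667315] std 0.5830440180114641 5124
tail y (max tool y) 44.668640370990865 z range [-0.17498664 70.71558129] n 13455
hem top 1229 [-36.14775746  24.00497939  -3.87572198] [-27.10620036  45.0278026    4.14475399] [-33.50942287  35.2889766   -0.06511025]
[ 9.9974221e-01 -2.2704631e-02  3.5121353e+01  9.1721617e-02] -1.3009912 top slope 2.6032780903569037
```

Emit:
jog_arm:
  series:
    - [-1.2,-0.1,-7.5,0,0,0,0]
    - [-1.1,-0.1,-7.6,0,0,0,0]
    - [0,0,0,0,-2,3.7,0]
    - [0,0,0,0,-2,3.7,0]
    - [0,0,0,0,-2,3.7,0]
    - [0,0,0,0,-2,3.7,0]
    - [0,0,0,0,-2,3.7,0]
    - [0,0,0,0,-2,3.7,0]
    - [0,0,0,3,0,0,0]
    - [0,0,0,3,0,0,0]
    - [0,0,0,3,0,0,0]
    - [0,0,0,2,0,0,0]
    - [0,0,0,1,0,0,0]
    - [0,0,0,0,0,0,0]
    - [0,0,0,0,0,0,0]
    - [0,0,0,0,0,0,0]

```text
clock: 7.45
eef_pos: [483.6, -68.4, 118.4]
tcp_rot: [-1.579, 1.306, 0.096]
contact_force: [-0.0, -0.1, -1.1]
opening: 0.078
```

```bash
python3 - <<'E'
from fl import *
s=r.sense();print(s['clock'],s['eef_pos'],s['contact_force'],s['wrist_torque'],s['opening'])
p,d=r.grab_frame("wrist"); cv2.imwrite("pics/w4.png",p[:,:,::-1]);flange(d)
for n in("side","top"):
    p,d2=r.grab_frame(n); cv2.imwrite(f"pics/{n}4.png",p[:,:,::-1]); np.savez(f"pics/{n}4.npz",p=p,d=d2)
delta(s,tgt(-45,3,30),TR);delta(s,tgt(-45,3,1),TR)
a=cv2.imread("pics/side4.png")[200:350,170:350]; b=cv2.imread("pics/top4.png")[75:245,180:320]
cv2.imwrite("pics/c4.png",np.hstack([cv2.resize(a,(430,358)),cv2.resize(b,(370,358))]))
E
```

```text
7.45 [483.60223632 -68.40823236 118.38442604] [-0.0191568  -0.05750838 -1.10519541] [-0.02611935  0.28465537  0.01839626] 0.07848004291061743
flange top x=31.10 at origin, slopes dy,dz deg [-0.17213199 -0.01368334] std 0.5692927101048141 5134
tail y (max tool y) 44.88863214103358 z range [-4.92673101e-02  7.07936223e+01] n 13565
turn [-0.   -0.13  0.19] shift cm in present axes [0.6  0.21 0.24] in target axes [0.6  0.21 0.24]
turn [-0.   -0.13  0.19] shift cm in present axes [3.5  0.22 0.25] in target axes [3.5  0.21 0.24]
```

View pics/c4.png

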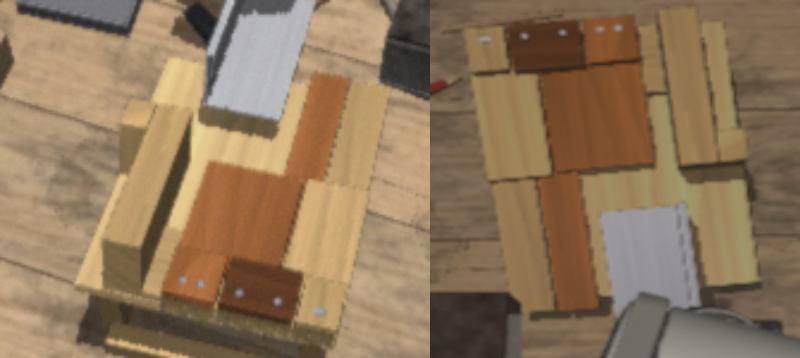

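View pics/w4.png

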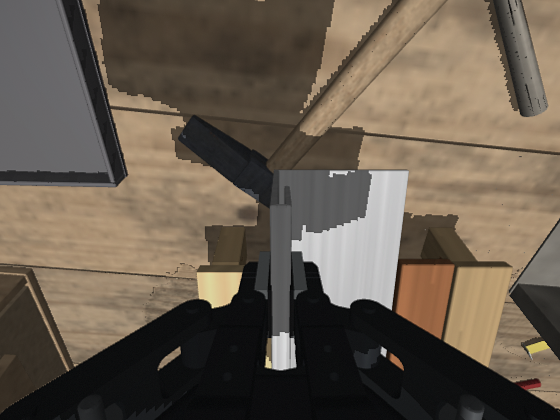

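```bash
cat > rel.py <<'E'
from h import *
def rel(nm,f,hz):
    z=np.load(f); d=z['d']; K,R,t=cam(nm); C=cloud(d,K,R,t)
    cn={"top":np.array([673.9,-53.8,95.9]),"side":np.array([672.3,-52.3,97.1])}[nm]
    L=(C-cn)@DR
    k=(abs(L[...,2]-68-hz)<6)&(L[...,0]>-260)&(L[...,0]<120)&(abs(L[...,1])<30)&(d>0)
    if hz<20: k&=(L[...,1]>-1.5)
    nn,l,st,ce=cv2.connectedComponentsWithStats(k.astype(np.uint8)); i=1+np.argmax(st[1:,4]); P=L[l==i]
    ln=cv2.fitLine(P[:,:2].astype(np.float32),cv2.DIST_HUBER,0,.01,.01).ravel()
    print(nm,"hem n",len(P),"x",np.percentile(P[:,0],[1,99]),"h",np.median(P[:,2]),"yaw off deg",np.degrees(np.arctan(ln[1]/ln[0])),"mid y",np.median(P[:,1]),"y range",np.percentile(P[:,1],[2,98]))
    k=(abs(L[...,2]-3-hz)<4)&(L[...,0]>-200)&(L[...,0]<120)&(L[...,1]>8)&(L[...,1]<85)&(d>0)
    s=(L[...,1]>15)&(L[...,1]<65)&k
    if s.sum()>20:
        P=L[s]; A=np.c_[P[:,:2],np.ones(len(P))]; c=np.linalg.lstsq(A,P[:,2],rcond=None)[0]
        print("   flange n",len(P),"head x",np.percentile(P[:,0],99.5),"h at head",np.median(P[P[:,0]>P[:,0].max()-25][:,2]),"slopes deg",np.degrees(np.arctan(c[:2])))
E
python3 - <<'E'
from rel import *
s=r.sense(); R=DR; hd=s['eef_pos']-tgt(0,0,0); print("predicted head in corner frame",DR.T@hd)
for n in("top","side"): rel(n,f"pics/{n}4.npz",36)
E
```

```text
predicted head in corner frame [-43.07459237   0.68711198  35.91139739]
top hem n 183 x [-146.41614431  -41.64109641] h 104.392974608374 yaw off deg 0.16732712 mid y 4.2166170044299145 y range [0.27805309 8.01261435]
   flange n 904 head x -40.387744747297894 h at head 39.44536806325641 slopes deg [ 0.08808999 -0.06346052]
side hem n 219 x [-199.34379432  -41.48409441] h 104.19809378914513 yaw off deg 0.9994914 mid y 3.589706490627925 y range [-11.42093836  17.86881236]
   flange n 946 head x -41.14809141844997 h at head 39.20536477797626 slopes deg [ 0.08825369 -0.19252707]
```

Emit:
jog_arm:
  series:
    - [0,0,0,1,0,0.2,0]
    - [0,0,0,1,0,0,0]
    - [0,0,0,0.7,0,0,0]
    - [0,0,0,0.4,0,0,0]
    - [0,0,0,0.2,0,0,0]
    - [0,0,0,0,0,0,0]
    - [0,0,0,0,0,0,0]

```text
clock: 8.3
eef_pos: [491.5, -65.4, 85.5]
tcp_rot: [-1.577, 1.307, 0.098]
contact_force: [0.6, -0.2, -1.5]
opening: 0.08
```

```bash
cat > st.py <<'E'
from h import *
s=r.sense(); print("clock",s['clock'],"head",np.round(DR.T@(s['eef_pos']-tgt(0,0,0)),2),"F deck",np.round(DR.T@s['contact_force'],2),"M deck",np.round(DR.T@s['wrist_torque'],2),"open",round(s['opening'],3))
print("turn to ideal",np.degrees(Ro.from_matrix(RPY(s['tcp_rot']).as_matrix().T@TR).as_rotvec()).round(2))
E
python3 st.py
```

```text
clock 8.3 head [-43.55   2.79   2.15] F deck [ 0.18 -0.29 -1.63] M deck [-0.02  0.28  0.02] open 0.08
turn to ideal [ 0.  -0.1  0.1]
```

Now contact search.

Emit:
jog_arm:
  series:
    - [0,0,0,0.1,0,0,0]
    - [0,0,0,0.1,0,0,0]
    - [0,0,0,0,0,0,0]
    - [0,0,0,0,0,0,0]

```text
clock: 8.7
eef_pos: [492.0, -65.3, 83.6]
tcp_rot: [-1.577, 1.307, 0.098]
contact_force: [1.3, 0.0, -1.8]
opening: 0.079
```

```bash
python3 st.py
```

```text
clock 8.7 head [-43.59   2.8    0.18] F deck [ 0.73 -0.09 -2.11] M deck [-0.01  0.28  0.03] open 0.079
turn to ideal [ 0.   -0.1   0.11]
```

Emit:
jog_arm:
  series:
    - [0,0,0,0.05,0,0,0]
    - [0,0,0,0.05,0,0,0]
    - [0,0,0,0,0,0,0]
    - [0,0,0,0,0,0,0]

```text
clock: 9.1
eef_pos: [492.1, -65.3, 82.9]
tcp_rot: [-1.578, 1.307, 0.098]
contact_force: [-5.1, -0.5, 7.4]
opening: 0.081
```

```bash
python3 st.py
```

```text
clock 9.1 head [-43.67   2.75  -0.52] F deck [-3.03  0.04  8.48] M deck [-0.07  0.43  0.02] open 0.081
turn to ideal [ 0.01 -0.1   0.11]
```

Emit:
jog_arm:
  series:
    - [0,0,0,-0.05,0,0,0]
    - [0,0,0,0,-0.5,0,0]
    - [0,0,0,0,-1,0,0]
    - [0,0,0,0,-0.8,0,0]
    - [0,0,0,0,0,0,0]
    - [0,0,0,0,0,0,0]

```text
clock: 9.7
eef_pos: [514.7, -63.0, 89.2]
tcp_rot: [-1.578, 1.306, 0.097]
contact_force: [0.7, -0.5, 1.3]
opening: 0.082
```

```bash
python3 st.py; python3 - <<'E'
from rel import *
for n in("side","top"):
    p,d2=r.grab_frame(n); cv2.imwrite(f"pics/{n}5.png",p[:,:,::-1]); np.savez(f"pics/{n}5.npz",p=p,d=d2); rel(n,f"pics/{n}5.npz",0)
a=cv2.imread("pics/side5.png")[200:350,170:350]; b=cv2.imread("pics/top5.png")[75:245,180:320]
cv2.imwrite("pics/c5.png",np.hstack([cv2.resize(a,(430,358)),cv2.resize(b,(370,358))]))
E
```

```text
clock 9.7 head [-20.02   2.75  -0.34] F deck [ 0.94 -0.54  1.1 ] M deck [ 0.1  -0.02 -0.04] open 0.082
turn to ideal [ 0.01 -0.11  0.16]
side hem n 207 x [-176.17781678  -18.76359312] h 68.01030782930962 yaw off deg 0.23649369 mid y 5.746365629213476 y range [ 0.48494792 20.72904959]
   flange n 1143 head x -8.831547108287875 h at head 2.6734040988514627 slopes deg [-0.04464121 -0.00990454]
top hem n 159 x [-116.83558207  -18.11212789] h 67.98062364783694 yaw off deg 0.046468075 mid y 6.098041489852813 y range [ 2.34726459 10.05296927]
   flange n 963 head x 85.29554838422312 h at head 1.039356668964023 slopes deg [-1.09118259 -0.05778018]
```

View pics/c5.png

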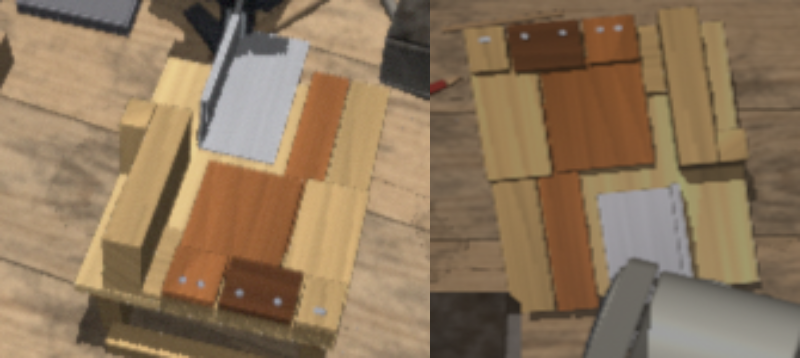

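Emit:
jog_arm:
  series:
    - [0,0,0,0,-0.7,0,0]
    - [0,0,0,0,-0.8,0,0]
    - [0,0,0,0,-0.8,0,0]
    - [0,0,0,0,-0.7,0,0]
    - [0,0,0,0,0,0,0]

```text
clock: 10.3
eef_pos: [544.0, -60.0, 97.2]
tcp_rot: [-1.579, 1.306, 0.097]
contact_force: [0.4, 0.4, -1.7]
opening: 0.083
```

```bash
python3 st.py
```

```text
clock 10.3 head [10.5   2.64 -0.23] F deck [-0.01  0.39 -1.74] M deck [0.   0.23 0.03] open 0.083
turn to ideal [ 0.01 -0.12  0.17]
```

Emit:
jog_arm:
  series:
    - [0,0,0,0.04,0,0,0]
    - [0,0,0,0,-0.5,0,0]
    - [0,0,0,0,-0.7,0,0]
    - [0,0,0,0,-0.7,0,0]
    - [0,0,0,0,-0.3,0,0]
    - [0,0,0,0,0,0,0]

```text
clock: 10.9
eef_pos: [561.3, -57.5, 101.8]
tcp_rot: [-1.573, 1.312, 0.103]
contact_force: [-15.6, -1.4, 16.9]
opening: 0.082
```

```bash
python3 st.py
```

```text
clock 10.9 head [28.54  3.35 -0.33] F deck [-10.79   0.22  20.36] M deck [0.14 1.46 0.1 ] open 0.082
turn to ideal [ 0.03 -0.03 -0.18]
```

```bash
python3 - <<'E'
from rel import *
for n in("side","top","wrist"):
    p,d2=r.grab_frame(n); cv2.imwrite(f"pics/{n}6.png",p[:,:,::-1]); np.savez(f"pics/{n}6.npz",p=p,d=d2)
    if n!="wrist": rel(n,f"pics/{n}6.npz",0)
from fl import flange
flange(d2)
a=cv2.imread("pics/side6.png")[200:350,170:350]; b=cv2.imread("pics/top6.png")[75:245,180:320]
cv2.imwrite("pics/c6.png",np.hstack([cv2.resize(a,(430,358)),cv2.resize(b,(370,358))]))
E
python3 st.py
```

```text
side hem n 228 x [-125.78860366   31.35143113] h 67.52084087235383 yaw off deg 0.27285025 mid y 6.373441747691253 y range [-1.02857546 20.16290335]
   flange n 898 head x -0.18751527102555876 h at head 2.2514962457875547 slopes deg [0.12047318 0.05202258]
top hem n 119 x [-41.75806334  30.33218939] h 68.10060199990723 yaw off deg 0.40301618 mid y 7.216303210191563 y range [ 3.36485973 11.03466499]
   flange n 358 head x 88.31113092596394 h at head 0.8079350105412395 slopes deg [-1.2259495   0.57879624]
flange top x=31.01 at origin, slopes dy,dz deg [0.24004005 0.00610621] std 0.5645720282194413 5113
tail y (max tool y) 44.62757893051448 z range [ 0.495565   91.20131881] n 16502
clock 11.05 head [28.51  3.36 -0.37] F deck [-10.8    0.48  19.31] M deck [0.12 1.44 0.19] open 0.086
turn to ideal [ 0.03 -0.03 -0.16]
```

View pics/c6.png

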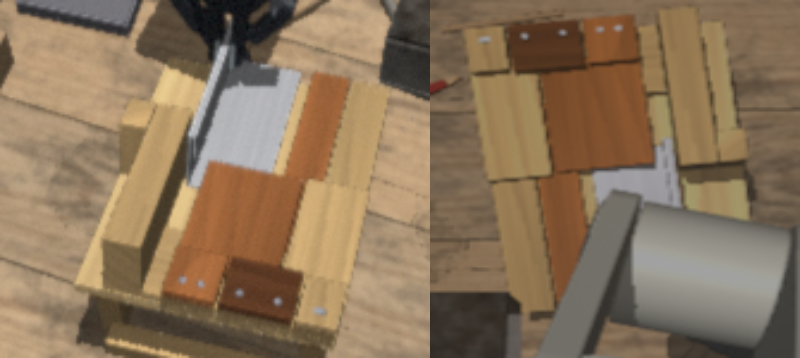

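View pics/wrist6.png

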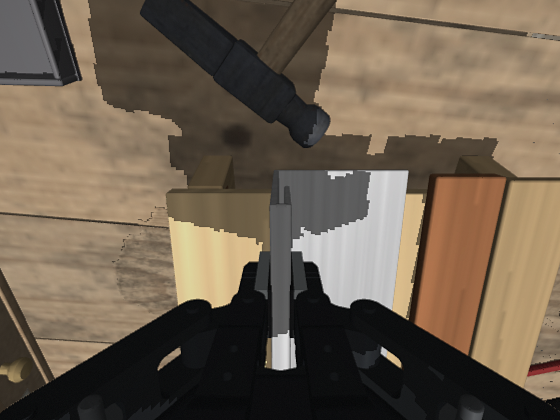

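```bash
python3 - <<'E'
from h import *
for f in ("0","5","6"):
  for nm in("top","side"):
    d=np.load(f"pics/{nm}{f}.npz")['d']; K,R,t=cam(nm); C=cloud(d,K,R,t)
    cn={"top":np.array([673.9,-53.8,95.9]),"side":np.array([672.3,-52.3,97.1])}[nm]
    L=(C-cn)@DR
    def h(x0,x1,y0,y1):
        k=(L[...,0]>x0)&(L[...,0]<x1)&(L[...,1]>y0)&(L[...,1]<y1)&(d>0)&(L[...,2]<40); return round(float(np.median(L[...,2][k])),2) if k.sum()>3 else None
    print(f,nm,"shingle",[h(a,a+15,30,100) for a in range(0,120,15)],"gap by curb",[h(a,a+10,11,18) for a in range(0,130,10)],"starter",[h(a,a+20,100,115) for a in(-100,-60,-20)])
for f in("0","6"):
    b=cv2.imread(f"pics/top{f}.png")[95:175,220:305]; a=cv2.imread(f"pics/side{f}.png")[240:330,205:310]
    cv2.imwrite(f"pics/z{f}.png",np.hstack([cv2.resize(b,(400,380),interpolation=2),cv2.resize(a,(400,380),interpolation=2)]))
E
```

```text
0 top shingle [1.45, 19.75, 20.14, 19.96, 20.15, 20.03, 20.05, 19.81] gap by curb [-0.55, 0.22, 1.27, 0.51, -0.67, 0.76, 0.35, 0.71, 1.09, 9.91, 10.3, 10.2, 8.99] starter [9.67, 9.74, 10.03]
0 side shingle [19.26, 19.5, 19.61, 20.07, 20.0, 19.09, -119.89, 19.98] gap by curb [-0.53, 0.08, -0.21, 1.15, 0.3, -0.25, 0.62, 0.23, -124.44, 5.73, 9.09, 9.67, -103.01] starter [9.51, 9.85, 9.48]
5 top shingle [1.81, 19.96, 19.69, 19.93, 19.82, 19.93, 20.05, 20.15] gap by curb [-0.99, 0.53, 0.43, -0.34, 0.06, 0.69, -0.31, 0.39, 0.45, 9.44, 10.59, 10.63, 10.25] starter [9.62, 10.19, 10.17]
5 side shingle [18.97, 19.54, 19.82, 19.78, 19.81, 19.2, -121.09, 20.11] gap by curb [-2.34, -0.07, 0.56, -0.88, 0.14, 0.65, 1.84, -0.25, -124.61, -56.02, 7.77, 10.56, -101.21] starter [9.61, 9.0, 10.34]
6 top shingle [4.3, 19.88, 20.09, 19.97, 20.05, 20.19, 19.81, 20.0] gap by curb [2.59, 3.43, 2.54, 0.29, -0.33, 0.45, -0.1, 0.33, 0.23, 10.06, 10.34, 10.7, 9.57] starter [10.0, 10.06, 10.51]
6 side shingle [18.95, 19.76, 19.95, 19.49, 19.74, 19.01, -121.72, 20.06] gap by curb [3.14, 4.45, 2.1, -1.14, -1.86, -0.76, -0.38, 0.05, -124.98, -122.37, 9.32, 10.05, -102.78] starter [9.32, 9.83, 9.71]
```

View pics/z6.png

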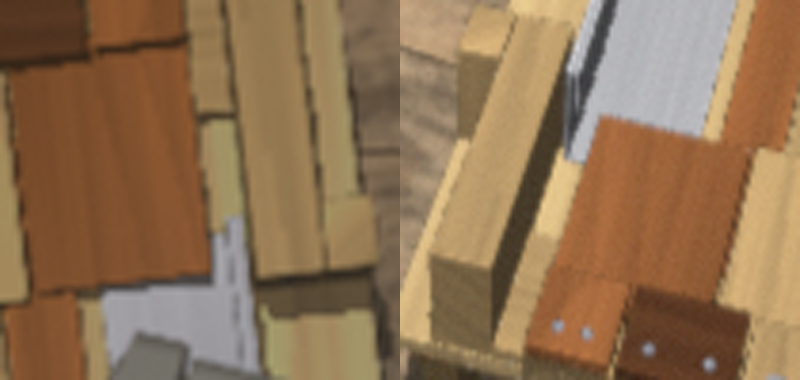

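Emit:
jog_arm:
  series:
    - [0,0,0,0,0.2,0,0]
    - [0,0,0,0,0.2,0,0]
    - [0,0,0,0,0,0,0]

```text
clock: 11.35
eef_pos: [560.7, -58.1, 101.6]
tcp_rot: [-1.578, 1.306, 0.097]
contact_force: [-1.2, 1.8, 7.2]
opening: 0.083
```

```bash
python3 st.py
```

```text
clock 11.35 head [27.86  2.8  -0.32] F deck [0.93 1.88 7.21] M deck [ 0.26  0.13 -0.03] open 0.083
turn to ideal [-0.01 -0.11  0.17]
```

Emit:
jog_arm:
  series:
    - [0,0,0,-0.05,0,0,0]
    - [0,0,0,0,-0.1,0,0]
    - [0,0,0,0,-0.1,0,0]
    - [0,0,0,0,0,0,0]

```text
clock: 11.75
eef_pos: [560.0, -58.0, 101.4]
tcp_rot: [-1.575, 1.311, 0.1]
contact_force: [-10.3, -3.2, 8.5]
opening: 0.079
```

```bash
python3 st.py
```

```text
clock 11.75 head [27.1   2.95 -0.35] F deck [-8.02 -2.1  10.99] M deck [-0.33  1.06 -0.  ] open 0.079
turn to ideal [ 0.01 -0.06 -0.13]
```

Emit:
jog_arm:
  series:
    - [0,0,0,0,0.2,0,0]
    - [0,0,0,-0.1,0,0,0]
    - [0,0,0,-0.1,0,0,0]
    - [0,0,0,0,0,0,0]
    - [0,0,0,0,0,0,0]

```text
clock: 12.25
eef_pos: [559.7, -58.1, 103.5]
tcp_rot: [-1.577, 1.307, 0.098]
contact_force: [-0.4, 0.3, -0.8]
opening: 0.081
```

```bash
python3 st.py
```

```text
clock 12.25 head [27.41  2.87  1.78] F deck [-0.54  0.35 -0.68] M deck [-0.08  0.28  0.03] open 0.081
turn to ideal [ 0.01 -0.1   0.1 ]
```

Emit:
jog_arm:
  series:
    - [0,0,0,0,-0.3,0,0]
    - [0,0,0,0,-0.4,0,0]
    - [0,0,0,0,-0.3,0,0]
    - [0,0,0,0,0,0,0]
    - [0,0,0,0,0,0,0]

```text
clock: 12.75
eef_pos: [569.4, -57.1, 106.2]
tcp_rot: [-1.577, 1.307, 0.098]
contact_force: [-0.8, 0.4, -2.3]
opening: 0.078
```

```bash
python3 st.py; python3 - <<'E'
from fl import *
p,d=r.grab_frame("wrist"); flange(d)
E
```

```text
clock 12.75 head [37.46  2.88  1.83] F deck [-1.31  0.45 -1.99] M deck [-0.02  0.31 -0.  ] open 0.078
turn to ideal [ 0.01 -0.1   0.1 ]
flange top x=31.15 at origin, slopes dy,dz deg [-0.18634345 -0.05466564] std 0.5655494162190285 5133
tail y (max tool y) 44.91004942939893 z range [-4.93558301e-02  7.08896927e+01] n 13581
```

Emit:
jog_arm:
  series:
    - [0,0,0,0,-0.5,0,0]
    - [0,0,0,0,-0.7,-0.05,0]
    - [0,0,0,0,-0.8,-0.05,0]
    - [0,0,0,0,-0.8,0,0]
    - [0,0,0,0,-0.7,0,0]
    - [0,0,0,0,-0.5,0,0]
    - [0,0,0,0,-0.4,0,0]
    - [0,0,0,0,0,0,0]
    - [0,0,0,0,0,0,0]

```text
clock: 13.7
eef_pos: [611.4, -53.6, 117.5]
tcp_rot: [-1.577, 1.308, 0.099]
contact_force: [-0.3, 0.3, -1.6]
opening: 0.078
```

```bash
python3 st.py
```

```text
clock 13.7 head [81.1   1.92  1.84] F deck [-0.73  0.29 -1.49] M deck [ 0.01  0.29 -0.  ] open 0.078
turn to ideal [ 0.01 -0.09  0.07]
```

Now small steps to the batten.

Emit:
jog_arm:
  series:
    - [0,0,0,0,-0.2,0,0]
    - [0,0,0,0,-0.2,0,0]
    - [0,0,0,0,-0.1,0,0]
    - [0,0,0,0,-0.1,0,0]
    - [0,0,0,0,0,0,0]

```text
clock: 14.2
eef_pos: [617.4, -53.1, 119.2]
tcp_rot: [-1.577, 1.307, 0.098]
contact_force: [-0.3, -0.0, -1.6]
opening: 0.084
```

```bash
python3 st.py
```

```text
clock 14.2 head [87.38  1.86  1.93] F deck [-0.73  0.02 -1.47] M deck [-0.07  0.21  0.  ] open 0.084
turn to ideal [ 0.01 -0.1   0.09]
```

Emit:
jog_arm:
  series:
    - [0,0,0,0,-0.1,0,0]
    - [0,0,0,0,0,0,0]
    - [0,0,0,0,-0.1,0,0]
    - [0,0,0,0,0,0,0]

```text
clock: 14.6
eef_pos: [617.8, -52.9, 118.9]
tcp_rot: [-1.575, 1.31, 0.1]
contact_force: [-5.7, -1.4, -1.1]
opening: 0.08
```

```bash
python3 st.py
```

```text
clock 14.6 head [87.67  2.02  1.58] F deck [-5.93 -0.76  0.4 ] M deck [-0.13  1.14 -0.08] open 0.08
turn to ideal [ 0.   -0.07 -0.08]
```

Emit:
jog_arm:
  series:
    - [0,0,0,0,0.2,0,0]
    - [0,0,0,0.1,0,0,0]
    - [0,0,0,0.1,0,0,0]
    - [0,0,0,0.03,0,0,0]
    - [0,0,0,0,0,0,0]
    - [0,0,0,0,0,0,0]

```text
clock: 15.2
eef_pos: [618.1, -53.0, 117.1]
tcp_rot: [-1.577, 1.307, 0.098]
contact_force: [-1.8, 0.2, 0.4]
opening: 0.08
```

```bash
python3 st.py
```

```text
clock 15.2 head [87.49  1.83 -0.28] F deck [-1.66  0.37  0.86] M deck [0.05 0.5  0.08] open 0.08
turn to ideal [ 0.01 -0.1   0.11]
```

Emit:
jog_arm:
  series:
    - [0,0,0,0.03,0,0,0]
    - [0,0,0,0.02,0,0,0]
    - [0,0,0,0,0,0,0]
    - [0,0,0,0,0,0,0]
    - [0,0,0,0,0,0,0]

```text
clock: 15.7
eef_pos: [618.1, -53.1, 117.0]
tcp_rot: [-1.577, 1.307, 0.098]
contact_force: [-5.8, -0.2, 7.2]
opening: 0.078
```

```bash
python3 st.py;python3 - <<'E'
from rel import *
from fl import flange
for n in("side","top","wrist"):
    p,d2=r.grab_frame(n); cv2.imwrite(f"pics/{n}8.png",p[:,:,::-1]); np.savez(f"pics/{n}8.npz",p=p,d=d2)
    if n!="wrist": rel(n,f"pics/{n}8.npz",0)
    if n!="wrist":
        d=d2;K,R,t=cam(n); C=cloud(d,K,R,t)
        cn={"top":np.array([673.9,-53.8,95.9]),"side":np.array([672.3,-52.3,97.1])}[n]
        L=(C-cn)@DR
        print([round(float(np.median(L[...,2][(L[...,0]>x0)&(L[...,0]<x0+8)&(L[...,1]>30)&(L[...,1]<100)&(d>0)])),2) for x0 in range(12,80,8)])
flange(d2)
a=cv2.imread("pics/side8.png")[200:350,170:350]; b=cv2.imread("pics/top8.png")[75:245,180:320]
cv2.imwrite("pics/c8.png",np.hstack([cv2.resize(a,(430,358)),cv2.resize(b,(370,358))]))
E
```

```text
clock 15.7 head [87.5   1.79 -0.31] F deck [-3.71  0.45  8.43] M deck [0.05 0.85 0.  ] open 0.078
turn to ideal [ 0.   -0.1   0.11]
side hem n 259 x [-63.48165865  89.86455987] h 67.83093289514704 yaw off deg -0.377916 mid y 4.309713202880226 y range [-1.33272439 18.19511165]
   flange n 726 head x 39.05656200891038 h at head 3.7362756873604726 slopes deg [1.25915441 0.31263407]
[21.63, 19.82, 19.49, 19.66, 19.82, 19.7, 19.65, 19.58, 19.94]
top hem n 97 x [45.33268168 94.08758525] h 68.34647020797907 yaw off deg -0.57326 mid y 4.256862662830558 y range [-1.30559561  9.19453675]
   flange n 218 head x 89.01424566344438 h at head 2.831660884843087 slopes deg [0.90527468 1.15494467]
[389.57, 20.94, 19.54, 20.87, 20.09, 20.55, 19.97, 19.83, 20.25]
flange top x=31.06 at origin, slopes dy,dz deg [-0.0531743  -0.01440684] std 0.5678339954109412 5139
tail y (max tool y) 89.69856143036417 z range [-63.87051703  85.39489007] n 51147
```

View pics/c8.png

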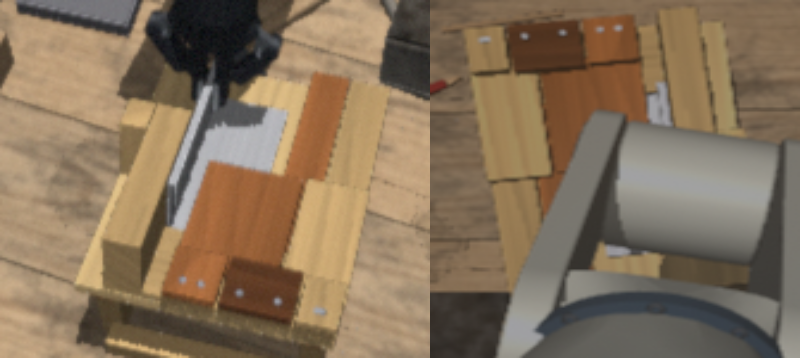

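```bash
python3 st.py; python3 -c "
from rig import r
print(r.sign_off())"; python3 st.py
```

```text
clock 15.85 head [87.49  1.82 -0.32] F deck [-4.83  0.31  8.41] M deck [0.04 0.89 0.01] open 0.08
turn to ideal [ 0.   -0.1   0.11]
the job is handed in; nothing more can be done
None
the job is handed in; nothing more can be done
```

The flashing is home under the lapped shingle, still gripped by its upstand hem and pressed on the plywood. I handed the job in at about 16 s; no verdict is reported.

I gripped the hem at 80 N and lifted the flashing clear of the tray. I then tilted it to the 15° slope beside the curb and slid it up until it stopped against the batten. After that I backed off a hair and pressed down.

Last checks before handing in:
- **Head position:** the side camera puts it at about 89.9 mm of the 90 mm to the batten. The arm's own estimate is 87.5 mm, and contact with the batten was felt at about 87.5 mm on that scale.
- **Curb:** the upstand is about 0.3–2 mm from the curb face. The tool is within 0.2° of square, while the cameras gave the hem's yaw as −0.4° to −0.6°, from a partly hidden view.
- **Flatness and press:** the flange is flat to within about 0.2°. The force reading normal to the deck was 8.4 N, roughly 10 N with the weight added.
- **Shingle:** its top is still at about 20 mm, unchanged. The strip nearest its lower edge read 21.6 mm in the side view. The top view was blocked there.

Two things did not go cleanly:
- **Jam part-way:** when I slid it while pressing, it stuck with the head about 30 mm past the curb corner, with about 20 N down and 11 N back. I took this to be friction, so I backed off and slid the rest about 2 mm above the deck; the grip did not shift.
- **Not re-measured:** I did not check the hammer, tape measure, clamp and screw box again at the end, but the arm went nowhere near touching them.

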